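# Close up the watchmaker's bench against dust

### The job

Close up the storage on the bench against dust: with the fingertips, push both open drawers of the small wooden chest fully home, and swing the raised lid of the grey movement box down until it is shut, without slamming it. Only push: do not pick anything up, leave the box standing where it is, and do not disturb the jar, the movement holder, the loupe or the screwdriver.

Things in the scene. Friction and masses are not known exactly. Their poses are not given: they have to be found in the camera images.
- chest: Low wooden parts chest, fixed to the bench, 150 mm deep (its x), 240 mm wide (its y), 76 mm high. Origin on the bench under the middle of the carcass's front face; x points into the chest (the way the drawers are pushed shut), y to its left as seen from the robot, z up. Two drawers side by side, their centres at y = +58 and -58 mm. It may stand left or right of the movement box.
- drawer_left (a joint): Slide of the chest's left (+y) drawer: how far it stands out of the chest, in m; 0 = fully home (a hard stop), 0.09 = fully out. It slides along the chest's x, with about 1.5 N of friction, and stays where it is left. Its front panel is 12 mm thick, 104 mm wide, and reaches from 10 to 66 mm above the bench; when home, the panel's outer face lies in the plane of the chest's origin.
- drawer_left_knob (a point): Centre of the outer end of the left drawer's brass knob (18 mm across), 14 mm in front of the drawer's front panel, at its middle, 43 mm above the bench; moves with the drawer.
- drawer_right (a joint): The same for the chest's right (-y) drawer.
- drawer_right_knob (a point): The same for the right drawer's knob.
- movement_box: Loose grey plastic box, about 0.9 kg, 120 mm deep (its x), 160 mm wide (its y), 50 mm high. Origin on the bench under the middle of its rear edge, below the hinge; x points to the rear (away from the box's inside, which lies at x from -120 mm to 0), z up.
- lid_hinge (a point): Middle of the hinge line, at the top of the box's rear edge, 50 mm above the bench; the hinge axis is the box's y. Its axes are the box's.
- lid (a joint): Angle of the grey lid, a plain plate 120 x 160 x 8 mm without a handle: 0 = shut, lying flat on the rim (its top is then 58 mm above the bench); pi/2 = upright; more = leaning to the rear; at most 2.0. Its hinge is stiff (about 0.11 N m): the lid stays at any angle where it is left and must be pushed all the way down.
- lid_edge (a point): Middle of the lid's free edge on its outer face (the top when shut, the rear face when upright), 120 mm from the hinge axis.
- jar: Bystander: amber glass jar with a steel cap, 38 mm across, 55 mm high, standing between the chest and the box. Origin at the centre of its underside.
- holder: Bystander: round steel movement holder, 44 mm across the foot, 38 mm high, standing in front of the gap between the chest and the box. Origin at the centre of its underside.
- loupe: Bystander: black eye loupe, 38 mm across, 30 mm high, in front of the box, about 55 mm from it. Origin at the centre of its underside.
- screwdriver: Bystander: small steel screwdriver, about 85 mm long and 9 mm thick, lying across the top of the chest, about 95 mm behind its front. Origin at its underside, near the middle of its length; x along its blade.
Things that resemble listed ones, but are neither listed nor needed, are in the scene too. Of the things shaped like the movement_box, the grey one is meant.

How it is judged:
By the outcome, as a careful person would: the job done as asked, in the order asked, and still so for the second after the job is handed in, with the robot touching nothing.
It also fails if it takes over 62 s, if anything falls off the work surface, if the arm or the gripper's body presses on something with over 40 N, if the wrist force passes 120 N, or if a joint passes its speed limit or range.

### The arm

A 7-joint arm with a two-finger parallel gripper is mounted at the origin on the work surface. World frame = base frame: x ahead of the robot, y to its left, z up, the work surface at z = 0. Lengths are in m, angles in rad, forces in N, time in s.
With the tool pointing down it reaches from about 0.4 to 0.875 m from the base axis. Payload 19.3 kg.
Tool frame: the origin (TCP) lies midway between the tips of the shut fingers; the grasp point (between the pads) lies 19 mm behind it; z points along the fingers, y is the line along which they close (so a half turn about z gives the same grasp; the last joint's range is limited). The gripper opens to 85 mm and grips with 20 to 120 N. Pads are 22 mm wide; open, the fingers measure 114 mm over their backs; the gripper's body (76 mm by 85 mm) begins 54 mm behind the grasp point. The pads swing forward as they close: fully open they stand 13 mm farther back than shut.
Start: joints at [-1.19, 0.521, -0.036, 1.599, 0.021, 1.021, -0.113], TCP at [0.272, 0.563, 0.231] pointing down, gripper open.
Joint ranges: [-2.91, 2.91], [-0.3, 2.13], [-1.5, 1.42], [0.17, 2.43], [-1.26, 4.41], [0.16, 1.93], [-2.52, 2.52]. Speed limits (rad/s): [1.89, 1.89, 2.39, 2.39, 3.01, 3.01, 3.01].

### API

Orientations are given as a unit quaternion [x, y, z, w].
In Python, from station import manip gives the robot as it stands.
- The arm moves only by the tool carry_out, never from a script. Its argument "commands" is a list of rows, each a list of 7 numbers: the turn, a rotation vector about the tool's x, y, z in degrees, then the shift along the tool's x, y, z in mm, then the opening, from -1 (shut) to 1 (fully open). In form: [[rx, ry, rz, x, y, z, hand], ...]. A call has 1 to 12 rows; each row shifts and turns the commanded pose from where the row before left it, along the tool's axes as they then stand; what a row does not reach is not made up. A row lasts 1/10 s, in which the tool goes at most 50 mm and 8.59 degrees, less where a joint would pass 70% of its speed; a pose out of reach is approached as far as the arm can. A call is refused whole if a number of a shift passes 50 or a number of a turn 8.59, either way. A call with a gripper value outside its range is refused whole. The fingers move at their own pace and stop on an object; "newtons" is the grip in N (left out, the last holds). Time passes only in rows, so rows that do not move let the fingers close. It gives the time, the measured TCP pose, the force, the opening and the grip force at its end, in the units of the state.
- manip.read_state(): the state, without advancing time (a new reading comes with each control period).
- manip.read_camera(name): name is "scene" or "top"; returns (picture, depth): 400x640x3 uint8, blue, green, red; 400x640 float32, m along the optical axis (not along the pixel's ray), 0 where there is no reading.
- manip.camera_info(name): a dict with "camera_matrix" (3x3 intrinsics, pixels), "xyz" and "attitude" of the camera in the world. Camera axes: x right, y up, looking along -z (the intrinsics and any distortion apply to the point x, -y, -z); pixel columns grow to the right and rows downward; lengths in m; the calibration is good to about 2 mm. A picture is of the moment at which its call begins. camera_info takes no time and is no camera call.
- manip.hand_in(): hands the job in; it is judged then, once.
The state is a dict: "time": time; "joint_pos": joint angles; "qvel": joint speeds; "joint_torque": joint torques, N m; "position": TCP position; "orientation": TCP orientation; "ft_force": force on the tool from outside, world axes, zero at the start; "moment": the same for the moment, N m; "grip_width": finger opening in m; "grip_force": force on a finger pad.
Only numpy, scipy, OpenCV 4.12 (cv2) and the standard library are available. Lean on these libraries where they do the work, as an engineer would, in place of code of your own. Each camera call takes 0.05 s, during which the arm holds its last target. There are 200 camera calls.

## Working session

There is one attempt and no reset: what is moved stays moved. The work goes in short steps, Python scripts to look and compute and a tool call to move; the robot and the scene stay as the last step left them, time stands still between calls to the robot, and variables do not carry over. Pictures are saved under pics/ and viewed, at most 10 in all, crops included, and the job is handed in when it is done.

Besides the shell and the picture viewer there is one more tool, called in YAML: its name, and indented under it one key for each argument. carry_out: Moves the arm, as the interface text tells. Its arguments: {"type":"object","properties":{"commands":{"type":"array","items":{"type":"array","items":{"type":"number"}}},"newtons":{"type":"number"}},"required":["commands"]}

```bash
mkdir -p pics
cat > h.py <<'E'
import numpy as np,cv2
from station import manip
from scipy.spatial.transform import Rotation as R
def grab(n):
    im,d=manip.read_camera(n); i=manip.camera_info(n)
    K=np.array(i["camera_matrix"]);a=np.array(i["attitude"])
    Rm=a if a.shape==(3,3) else R.from_quat(a).as_matrix()
    v,u=np.mgrid[0:400,0:640]
    p=np.stack([(u-K[0,2])/K[0,0]*d,-(v-K[1,2])/K[1,1]*d,-d],-1)@Rm.T+np.array(i["xyz"])
    p[d==0]=np.nan
    return im,p
E
python3 - <<'E'
from h import *
for n in("scene","top"):
    im,p=grab(n); cv2.imwrite(f"pics/{n}0.png",im); np.savez(f"{n}0.npz",im=im,p=p)
    print(manip.camera_info(n))
print(manip.read_state())
E
```

```text
{'camera_matrix': array([[413.70884915,   0.        , 319.22510862],
       [  0.        , 413.70884915, 199.91450767],
       [  0.        ,   0.        ,   1.        ]]), 'xyz': array([ 0.94593426, -0.68286521,  0.66514304]), 'attitude': array([0.44962427, 0.13576966, 0.27578717, 0.83865729])}
{'camera_matrix': array([[417.6166121 ,   0.        , 312.66214091],
       [  0.        , 417.6166121 , 195.14666371],
       [  0.        ,   0.        ,   1.        ]]), 'xyz': array([0.3593456 , 0.04132943, 1.33537243]), 'attitude': array([-0.01497302,  0.02872911,  0.71580677, -0.6975465 ])}
{'time': 0.1, 'joint_pos': array([-1.19022955,  0.52197577, -0.03631562,  1.59992268,  0.02122619,
        1.02108399, -0.11278478]), 'qvel': array([ 0.00077783, -0.00165127, -0.00208797, -0.00238909,  0.00080255,
       -0.00022685,  0.00048827]), 'joint_torque': array([ 4.38790055e-03, -9.28465748e+01,  1.98488496e+00, -3.70532405e+01,
        1.82458892e-02,  5.36684529e-03, -2.58002831e-05]), 'position': array([0.27220283, 0.56229449, 0.23078025]), 'orientation': array([ 2.23476540e-01,  9.74709179e-01, -4.97972836e-04, -6.44718130e-05]), 'ft_force': array([-0.42630561,  0.06052829,  0.49636972]), 'moment': array([-0.00962022,  0.00964261, -0.01485995]), 'grip_force': 0.0, 'grip_width': 0.08542829389041201}
```

View pics/scene0.png

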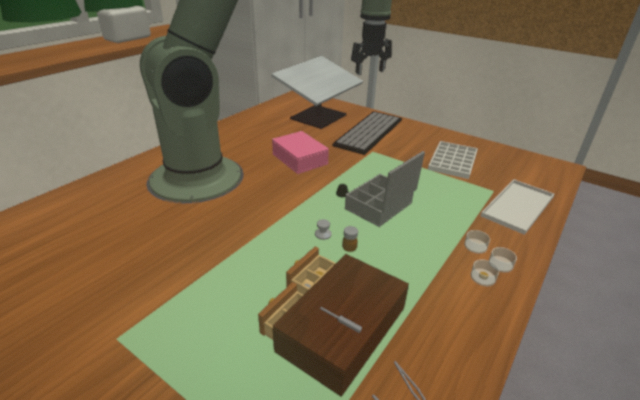

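View pics/top0.png

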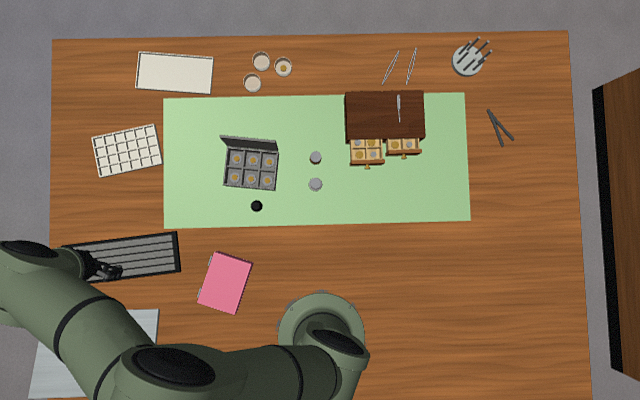

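The top view shows the chest at about (385,118), with its left drawer front near (367,164) and its right one near (404,155). The grey box is at (250,168) with its lid raised along (220-278,143), the jar at (315,158), the holder at (315,184) and the loupe at (257,206).

Run:
```python
from h import *
d=np.load("top0.npz");p=d["p"];im=d["im"]
s=np.load("scene0.npz")["p"]
P=p.reshape(-1,3)
def rect(q,name):
    c,sz,a=cv2.minAreaRect((q[:,:2]*1000).astype(np.float32)); print(name,len(q),np.round(cv2.boxPoints((c,sz,a)),1).tolist(),np.round(sz,1),round(a,2),"z",np.round(np.percentile(q[:,2],[1,50,99])*1000,1))
sub=lambda u0,u1,v0,v1:p[v0:v1,u0:u1].reshape(-1,3)
def zsel(q,a,b): return q[(q[:,2]>a)&(q[:,2]<b)]
print("table",np.nanmedian(sub(180,210,180,210)[:,2]))
rect(zsel(sub(340,430,85,150),.07,.085),"chesttop")
for n,(a,b) in {"L":(345,385),"R":(384,426)}.items():
    q=zsel(sub(a,b,150 if n=="R" else 158,172),.055,.073); rect(q,"front"+n)
    q=zsel(sub(a,b,150,175),.03,.053); print(n,"minx knob",q[q[:,0].argsort()[:6]].round(4).tolist())
rect(zsel(sub(215,285,147,195),.04,.06),"boxrim")
rect(zsel(sub(215,285,125,160),.07,.2),"lid")
for n,w in {"jar":(305,325,148,168),"holder":(305,326,174,195),"loupe":(247,267,197,216)}.items():
    rect(zsel(sub(*w),.015,.1),n)
# scene: lid
S=s[150:225,340:430].reshape(-1,3); S=S[(S[:,2]>.065)&(S[:,2]<.2)]
c=S.mean(0);n=np.linalg.svd(S-c)[2][2];print("lid scene",len(S),c,n); rect(S,"lidscene")
for v in range(130,172,3): print(v,[np.round(p[v,u]*1000).tolist() for u in (235,250,265)])
```

```text
table 0.0005308263250550782
chesttop 3649 [[603.4000244140625, -93.19999694824219], [603.7000122070312, -334.20001220703125], [755.5999755859375, -334.0], [755.4000244140625, -93.0999984741211]] [151.9 241. ] 0.05 z [70.4 75.3 82. ]
frontL 146 [[519.5999755859375, -206.39999389648438], [540.7000122070312, -207.10000610351562], [543.9000244140625, -104.80000305175781], [522.7999877929688, -104.0999984741211]] [102.4  21.1] 88.23 z [55.4 64.6 71.7]
L minx knob [[0.517, -0.1573, 0.0386], [0.517, -0.1541, 0.0391], [0.5171, -0.151, 0.0387], [0.5178, -0.1615, 0.0314], [0.5187, -0.1588, 0.0494], [0.5188, -0.1493, 0.0507]]
frontR 139 [[531.4000244140625, -206.5], [562.0999755859375, -324.79998779296875], [596.0999755859375, -316.0], [565.4000244140625, -197.6999969482422]] [ 35.1 122.2] 14.56 z [56.6 64.9 70.7]
R minx knob [[0.5472, -0.2689, 0.0509], [0.5474, -0.2789, 0.0483], [0.5474, -0.266, 0.05], [0.5476, -0.2727, 0.048], [0.5476, -0.276, 0.0473], [0.5481, -0.2639, 0.0456]]
boxrim 539 [[458.0, 134.39999389648438], [578.5999755859375, 119.9000015258789], [597.7000122070312, 279.2999877929
[... 1366 characters left out ...]
[594.0, 238.0, 130.0], [590.0, 193.0, 147.0], [585.0, 148.0, 168.0]]
145 [[594.0, 246.0, 85.0], [589.0, 198.0, 104.0], [584.0, 152.0, 127.0]]
148 [[592.0, 253.0, 45.0], [588.0, 205.0, 57.0], [583.0, 156.0, 81.0]]
151 [[590.0, 260.0, 2.0], [583.0, 207.0, 36.0], [579.0, 159.0, 51.0]]
154 [[578.0, 258.0, 14.0], [578.0, 211.0, 6.0], [577.0, 163.0, 7.0]]
157 [[569.0, 259.0, 11.0], [568.0, 211.0, 12.0], [567.0, 164.0, 7.0]]
160 [[560.0, 259.0, 9.0], [558.0, 211.0, 14.0], [557.0, 163.0, 13.0]]
163 [[550.0, 259.0, 9.0], [549.0, 211.0, 10.0], [548.0, 164.0, 6.0]]
166 [[536.0, 254.0, 39.0], [540.0, 212.0, 4.0], [539.0, 164.0, 3.0]]
169 [[532.0, 261.0, -1.0], [525.0, 207.0, 48.0], [524.0, 161.0, 41.0]]
```

Run:
```python
import cv2
a=cv2.imread("pics/top0.png")[80:220,210:435]; cv2.imwrite("pics/c1.png",cv2.resize(a,None,fx=3.5,fy=3.5,interpolation=cv2.INTER_CUBIC))
```

```text
(no output)
```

View pics/c1.png

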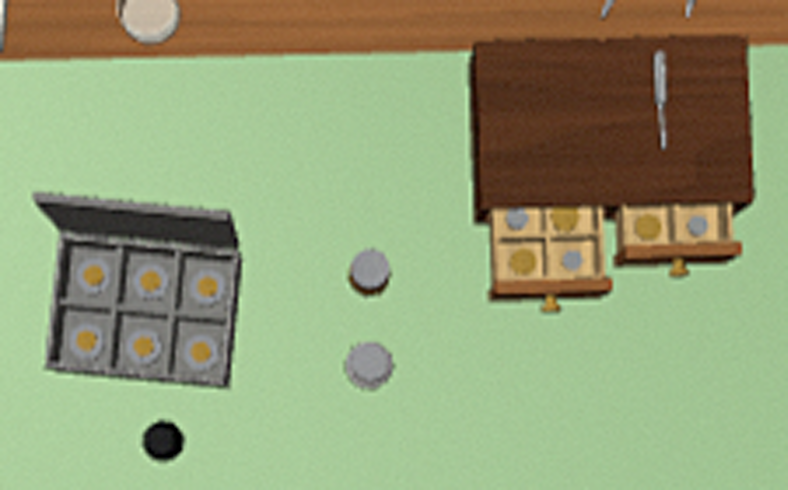

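carry_out:
  commands:
    - [0,0,-6.4,0,0,0,-1]
    - [0,0,-6.4,0,0,0,-1]
    - [0,0,-6.4,0,0,0,-1]
    - [0,0,-6.6,0,0,0,-1]
    - [0,0,0,-20,-20,0,-1]
    - [0,0,0,-25,-40,0,-1]
    - [0,0,0,-25,-45,0,-1]
    - [0,0,0,-25,-45,0,-1]
    - [0,0,0,-25,-45,0,-1]
    - [0,0,0,-20,-45,0,-1]
    - [0,0,0,-20,-45,0,-1]
    - [0,0,0,0,-45,0,-1]

```text
time: 1.3
position: [0.4316, 0.2339, 0.2311]
orientation: [0.001, 1.0, -0.0, 0.0]
ft_force: [0.6, -0.3, 0.1]
grip_width: -0.0001
grip_force: 0.0
```

carry_out:
  commands:
    - [0,0,0,-5,-43,0,-1]
    - [0,0,0,-5,-43,0,-1]
    - [0,0,0,-5,-43,0,-1]
    - [0,0,0,-6,-43,0,-1]
    - [0,0,0,-6,-43,0,-1]
    - [0,0,0,-6,-43,0,-1]
    - [0,0,0,-6,-43,0,-1]
    - [0,0,0,-6,-43,0,-1]
    - [0,0,0,-6,-43,0,-1]
    - [0,0,0,0,0,40,-1]
    - [0,0,0,0,0,45,-1]
    - [0,0,0,0,0,45,-1]

```text
time: 2.5
position: [0.4807, -0.151, 0.1]
orientation: [0.001, 1.0, -0.0, 0.0]
ft_force: [0.7, 0.4, -0.5]
grip_width: -0.0001
grip_force: 0.0
```

Run:
```python
from h import *
im,p=grab("scene"); cv2.imwrite("pics/s1.png",cv2.resize(im[150:400,200:440],None,fx=2.4,fy=2.4)); print(manip.read_state()["position"])
```

```text
[ 0.47748057 -0.14987324  0.09359644]
```

View pics/s1.png

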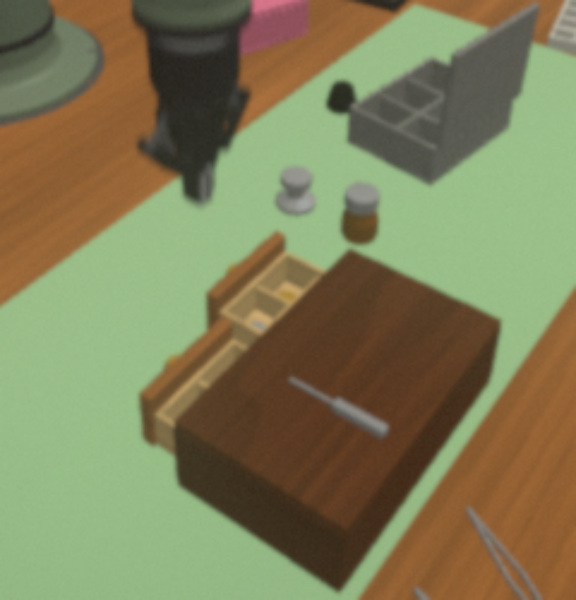

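carry_out:
  commands:
    - [0,0,0,0,-5,27,-1]
    - [0,0,0,0,0,28,-1]
    - [0,0,0,0,0,0,-1]
    - [0,0,0,-10,0,0,-1]
    - [0,0,0,-10,0,0,-1]
    - [0,0,0,-6,0,0,-1]
    - [0,0,0,-6,0,0,-1]
    - [0,0,0,-6,0,0,-1]
    - [0,0,0,-6,0,0,-1]
    - [0,0,0,-6,0,0,-1]
    - [0,0,0,-6,0,0,-1]
    - [0,0,0,0,0,0,-1]

```text
time: 3.75
position: [0.5377, -0.1557, 0.0463]
orientation: [0.0, 1.0, -0.0, 0.0]
ft_force: [-0.0, 0.5, -0.9]
grip_width: -0.0001
grip_force: 0.0
```

Run:
```python
from h import *
im,p=grab("scene"); cv2.imwrite("pics/s2.png",cv2.resize(im[200:370,220:420],None,fx=3,fy=3)); s=manip.read_state();print(s["position"],s["ft_force"])
```

```text
[ 0.53719549 -0.15569936  0.04621854] [-0.82909768  0.17731304  0.32968918]
```

View pics/s2.png

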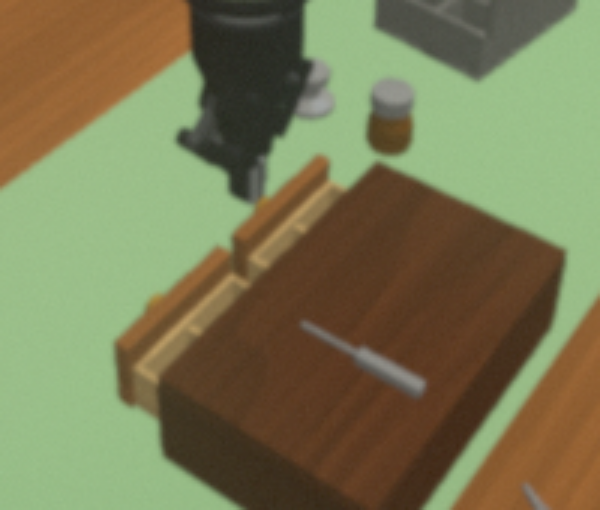

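The left drawer is moving in, with the knob against the shut fingers. I'll lower slightly so the fingers meet the knob more squarely, then continue.

carry_out:
  commands:
    - [0,0,0,10,0,0,-1]
    - [0,0,0,0,0,10,-1]
    - [0,0,0,-5,0,0,-1]
    - [0,0,0,-5,0,0,-1]
    - [0,0,0,-5,0,0,-1]
    - [0,0,0,-5,0,0,-1]
    - [0,0,0,-5,0,0,-1]
    - [0,0,0,-5,0,0,-1]
    - [0,0,0,-5,0,0,-1]
    - [0,0,0,-4,0,0,-1]
    - [0,0,0,-3,0,0,-1]
    - [0,0,0,0,0,0,-1]

```text
time: 5.0
position: [0.5694, -0.1557, 0.0364]
orientation: [0.0, 1.0, -0.0, 0.0]
ft_force: [-1.0, -0.4, 0.3]
grip_width: -0.0003
grip_force: 0.0
```

carry_out:
  commands:
    - [0,0,0,-2,0,0,-1]
    - [0,0,0,-2,0,0,-1]
    - [0,0,0,-2,0,0,-1]
    - [0,0,0,0,0,0,-1]

```text
time: 5.4
position: [0.5752, -0.1558, 0.0364]
orientation: [0.0, 1.0, -0.0, 0.0]
ft_force: [0.2, -0.0, -0.9]
grip_width: 0.0003
grip_force: 0.0
```

carry_out:
  commands:
    - [0,0,0,-2,0,0,-1]
    - [0,0,0,-2,0,0,-1]
    - [0,0,0,0,0,0,-1]

```text
time: 5.7
position: [0.5791, -0.1558, 0.0363]
orientation: [0.0, 1.0, -0.0, 0.0]
ft_force: [-0.0, 0.4, -0.1]
grip_width: 0.0002
grip_force: 0.0
```

carry_out:
  commands:
    - [0,0,0,-2,0,0,-1]
    - [0,0,0,-1,0,0,-1]
    - [0,0,0,0,0,0,-1]

```text
time: 6.0
position: [0.582, -0.1558, 0.0363]
orientation: [0.0, 1.0, -0.0, 0.0]
ft_force: [0.3, -0.3, 0.4]
grip_width: -0.0001
grip_force: 0.0
```

carry_out:
  commands:
    - [0,0,0,-2,0,0,-1]
    - [0,0,0,-1,0,0,-1]
    - [0,0,0,0,0,0,-1]

```text
time: 6.3
position: [0.5825, -0.1558, 0.0361]
orientation: [0.0, 1.0, 0.0, -0.002]
ft_force: [-16.1, 1.5, 11.7]
grip_width: 0.0003
grip_force: 7.6
```

carry_out:
  commands:
    - [0,0,0,-1,0,0,-1]
    - [0,0,0,-1,0,0,-1]
    - [0,0,0,0,0,0,-1]

```text
time: 6.6
position: [0.5826, -0.1558, 0.0359]
orientation: [0.001, 1.0, 0.0, -0.004]
ft_force: [-27.8, 2.0, 21.0]
grip_width: -0.0002
grip_force: 13.6
```

Run:
```python
from h import *
im,p=grab("scene"); cv2.imwrite("pics/s3.png",cv2.resize(im[220:370,240:420],None,fx=3,fy=3)); s=manip.read_state();print(s["position"],s["ft_force"])
```

```text
[ 0.58257453 -0.15581498  0.03587691] [-27.23192424   2.13988476  20.14692964]
```

View pics/s3.png

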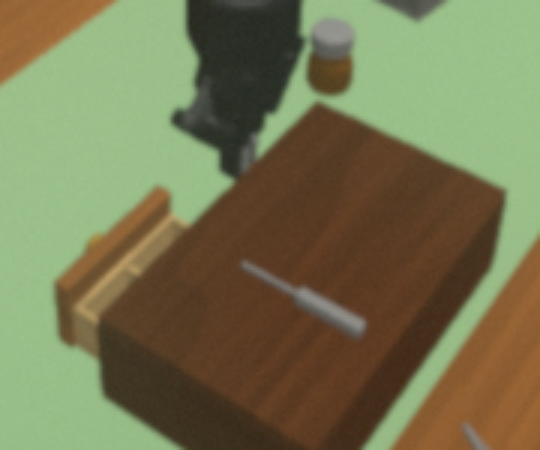

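The left drawer is home: its front is flush and the force rose at the stop. Next is the right drawer.

carry_out:
  commands:
    - [0,0,0,10,0,0,-1]
    - [0,0,0,35,0,0,-1]
    - [0,0,0,35,0,0,-1]
    - [0,0,0,0,-30,0,-1]
    - [0,0,0,0,-43,0,-1]
    - [0,0,0,0,-43,0,-1]
    - [0,0,0,0,0,0,-1]
    - [0,0,0,-10,0,0,-1]
    - [0,0,0,-10,0,0,-1]
    - [0,0,0,-6,0,0,-1]
    - [0,0,0,-5,0,0,-1]
    - [0,0,0,-5,0,0,-1]

```text
time: 7.85
position: [0.5431, -0.2709, 0.0361]
orientation: [-0.0, 1.0, 0.0, -0.0]
ft_force: [-2.2, 0.8, 0.3]
grip_width: -0.0
grip_force: 0.8
```

carry_out:
  commands:
    - [0,0,0,-5,0,0,-1]
    - [0,0,0,-5,0,0,-1]
    - [0,0,0,-5,0,0,-1]
    - [0,0,0,-5,0,0,-1]
    - [0,0,0,-5,0,0,-1]
    - [0,0,0,-4,0,0,-1]
    - [0,0,0,-2,0,0,-1]
    - [0,0,0,0,0,0,-1]

```text
time: 8.65
position: [0.5741, -0.2718, 0.0363]
orientation: [0.0, 1.0, -0.0, 0.0]
ft_force: [-0.1, 0.3, 0.2]
grip_width: -0.0001
grip_force: 0.0
```

carry_out:
  commands:
    - [0,0,0,-2,0,0,-1]
    - [0,0,0,-2,0,0,-1]
    - [0,0,0,-1,0,0,-1]
    - [0,0,0,-1,0,0,-1]
    - [0,0,0,0,0,0,-1]

```text
time: 9.15
position: [0.5799, -0.2718, 0.0363]
orientation: [0.0, 1.0, -0.0, 0.0]
ft_force: [-0.9, -0.4, 0.3]
grip_width: 0.0
grip_force: 0.1
```

carry_out:
  commands:
    - [0,0,0,-1,0,0,-1]
    - [0,0,0,-1,0,0,-1]
    - [0,0,0,0,0,0,-1]

```text
time: 9.45
position: [0.5819, -0.2718, 0.0363]
orientation: [0.0, 1.0, -0.0, 0.0]
ft_force: [-0.2, 0.4, -0.4]
grip_width: -0.0
grip_force: 0.2
```

carry_out:
  commands:
    - [0,0,0,-1,0,0,-1]
    - [0,0,0,-1,0,0,-1]
    - [0,0,0,0,0,0,-1]

```text
time: 9.75
position: [0.583, -0.2717, 0.0362]
orientation: [0.0, 1.0, 0.0, -0.001]
ft_force: [-6.1, 0.6, 3.8]
grip_width: -0.0004
grip_force: 3.1
```

carry_out:
  commands:
    - [0,0,0,-1,0,0,-1]
    - [0,0,0,-1,0,0,-1]
    - [0,0,0,0,0,0,-1]

```text
time: 10.05
position: [0.5831, -0.2718, 0.0361]
orientation: [0.001, 1.0, 0.001, -0.003]
ft_force: [-18.3, 2.9, 14.0]
grip_width: 0.0
grip_force: 9.1
```

Both drawers are at their stops. Next I'll retreat, rise, and go behind the lid.

carry_out:
  commands:
    - [0,0,0,15,0,0,-1]
    - [0,0,0,35,0,0,-1]
    - [0,0,0,35,0,0,-1]
    - [0,0,0,10,0,-40,-1]
    - [0,0,0,0,0,-50,-1]
    - [0,0,0,0,0,-50,-1]
    - [0,0,0,0,0,-50,-1]
    - [0,0,0,0,0,-40,-1]
    - [0,0,0,-15,45,0,-1]
    - [0,0,0,-15,45,0,-1]
    - [0,0,0,-15,45,0,-1]
    - [0,0,0,-15,45,0,-1]

```text
time: 11.25
position: [0.5513, -0.0897, 0.2667]
orientation: [0.0, 1.0, 0.0, 0.0]
ft_force: [1.0, -0.1, 0.3]
grip_width: -0.0001
grip_force: 0.0
```

carry_out:
  commands:
    - [0,0,0,-18,45,0,-1]
    - [0,0,0,-18,45,0,-1]
    - [0,0,0,-18,45,0,-1]
    - [0,0,0,-18,45,0,-1]
    - [0,0,0,-18,45,0,-1]
    - [0,0,0,-13,45,0,-1]
    - [0,0,0,-10,16,0,-1]
    - [0,0,6.9,0,0,0,-1]
    - [0,0,0,0,0,0,-1]

```text
time: 12.15
position: [0.6639, 0.195, 0.2659]
orientation: [0.061, 0.998, -0.0, -0.0]
ft_force: [-0.7, -0.1, 0.4]
grip_width: 0.0003
grip_force: 0.0
```

Run:
```python
from h import *
im,p=grab("top"); cv2.imwrite("pics/t2.png",cv2.resize(im[80:220,210:435],None,fx=3.5,fy=3.5,interpolation=cv2.INTER_CUBIC)); print(manip.read_state()["position"])
q=p[147:195,215:285].reshape(-1,3);q=q[(q[:,2]>.04)&(q[:,2]<.06)];print(np.round(cv2.boxPoints(cv2.minAreaRect((q[:,:2]*1000).astype(np.float32)))))
```

```text
[0.66391526 0.19429761 0.26615924]
[[476. 290.]
 [477. 284.]
 [505. 285.]
 [505. 291.]]
```

View pics/t2.png

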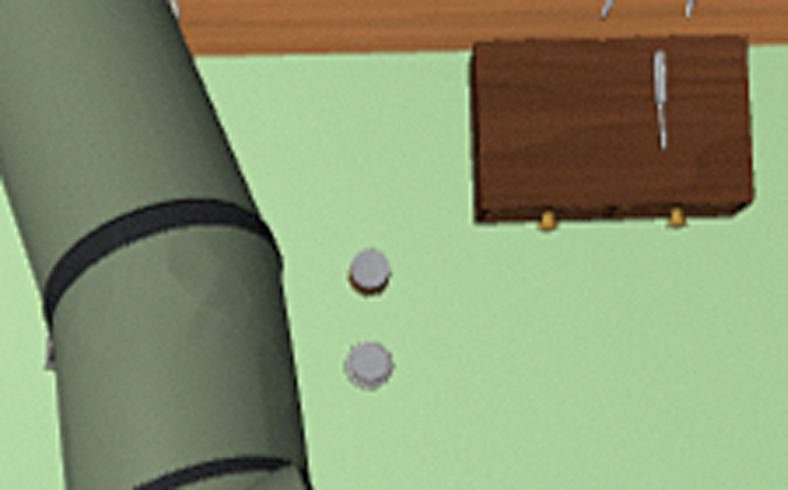

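Both drawers are flush: only the knobs at (547,218) and (677,215) show in front of the chest. The screwdriver, jar and holder haven't moved. Next I'll lower behind the lid.

carry_out:
  commands:
    - [0,0,0,0,0,40,-1]
    - [0,0,0,0,0,40,-1]
    - [0,0,0,0,0,40,-1]
    - [0,0,0,0,0,0,-1]
    - [0,0,0,10,0,0,-1]
    - [0,0,0,10,0,0,-1]
    - [0,0,0,10,0,0,-1]
    - [0,0,0,10,0,0,-1]
    - [0,0,0,0,0,0,-1]

```text
time: 13.1
position: [0.6232, 0.1997, 0.1474]
orientation: [0.06, 0.998, 0.0, 0.0]
ft_force: [0.8, -0.0, 0.7]
grip_width: -0.0002
grip_force: 0.0
```

Run:
```python
from h import *
im,p=grab("scene"); cv2.imwrite("pics/s4.png",cv2.resize(im[120:240,330:460],None,fx=4,fy=4,interpolation=cv2.INTER_CUBIC)); s=manip.read_state();print(s["position"],s["ft_force"],s["orientation"])
```

```text
[0.62395649 0.19945068 0.14721701] [-0.03388112 -0.27308759  0.01235945] [6.00444212e-02 9.98195589e-01 2.33840398e-04 4.22634219e-04]
```

View pics/s4.png

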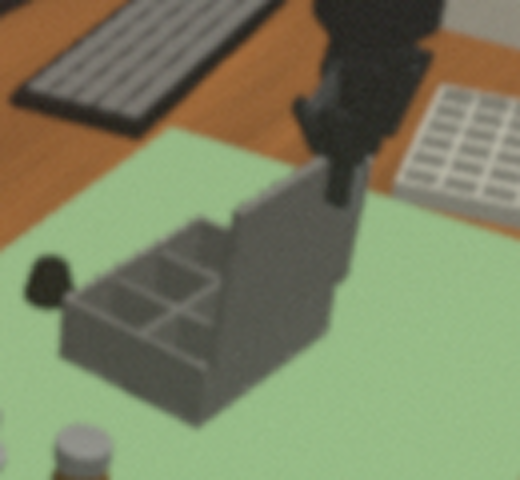

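The finger is behind the lid near its top edge, at about (340,190) in the crop, and the box is undisturbed. I'll push the lid over along its arc.

carry_out:
  commands:
    - [0,0,0,6,0,0,-1]
    - [0,0,0,6,0,0,-1]
    - [0,0,0,6,0,0,-1]
    - [0,0,0,5.5,0,0,-1]
    - [0,0,0,5.5,0,0,-1]
    - [0,0,0,5.5,0,0,-1]
    - [0,0,0,5.5,0,1,-1]
    - [0,0,0,5.5,0,1,-1]
    - [0,0,0,5.5,0,1,-1]
    - [0,0,0,5.2,0,2,-1]
    - [0,0,0,5.2,0,2,-1]
    - [0,0,0,5.2,0,2,-1]

```text
time: 14.35
position: [0.5577, 0.2072, 0.1371]
orientation: [0.06, 0.998, 0.0, -0.0]
ft_force: [0.5, -0.1, -0.4]
grip_width: -0.0001
grip_force: 0.4
```

carry_out:
  commands:
    - [0,0,0,4.8,0,3,-1]
    - [0,0,0,4.8,0,3,-1]
    - [0,0,0,4.8,0,3,-1]
    - [0,0,0,4.2,0,3.6,-1]
    - [0,0,0,4.2,0,3.6,-1]
    - [0,0,0,4.2,0,3.6,-1]

```text
time: 14.95
position: [0.531, 0.2103, 0.1172]
orientation: [0.06, 0.998, -0.0, 0.0]
ft_force: [0.7, 0.2, -0.3]
grip_width: -0.0001
grip_force: 0.4
```

Run:
```python
from h import *
im,p=grab("scene"); cv2.imwrite("pics/s5.png",cv2.resize(im[120:240,330:460],None,fx=4,fy=4,interpolation=cv2.INTER_CUBIC)); s=manip.read_state();print(s["position"],s["ft_force"])
```

```text
[0.53017834 0.21041258 0.1166054 ] [-0.32149697  0.49023594  0.0900467 ]
```

View pics/s5.png

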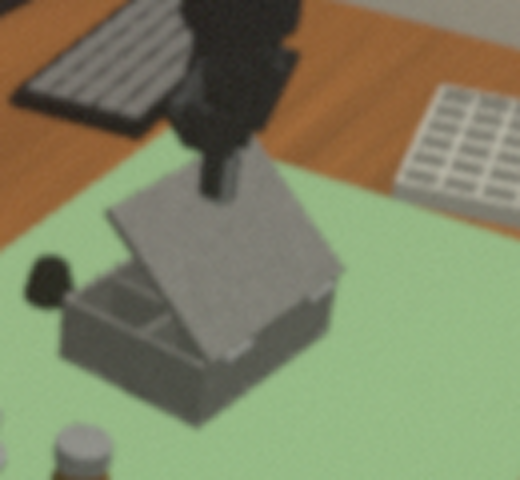

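The lid is down to about 40° and the box hasn't moved.

carry_out:
  commands:
    - [0,0,0,2.6,0,3.2,-1]
    - [0,0,0,2.6,0,3.2,-1]
    - [0,0,0,2.6,0,3.2,-1]
    - [0,0,0,2.6,0,3.2,-1]
    - [0,0,0,2.0,0,3.6,-1]
    - [0,0,0,2.0,0,3.6,-1]
    - [0,0,0,2.0,0,3.6,-1]
    - [0,0,0,2.0,0,3.6,-1]
    - [0,0,0,1.2,0,3.2,-1]
    - [0,0,0,1.2,0,3.1,-1]
    - [0,0,0,1.1,0,3.1,-1]
    - [0,0,0,1.1,0,3.1,-1]

```text
time: 16.2
position: [0.5085, 0.2131, 0.0776]
orientation: [0.06, 0.998, -0.0, 0.0]
ft_force: [-0.2, 0.0, 0.5]
grip_width: 0.0
grip_force: 0.3
```

carry_out:
  commands:
    - [0,0,0,1,0,3,-1]
    - [0,0,0,0.5,0,2,-1]
    - [0,0,0,0.5,0,2,-1]
    - [0,0,0,0.5,0,2,-1]
    - [0,0,0,0.5,0,2,-1]
    - [0,0,0,0,0,2,-1]
    - [0,0,0,0,0,1,-1]
    - [0,0,0,0,0,1,-1]
    - [0,0,0,0,0,1,-1]
    - [0,0,0,0,0,0,-1]

```text
time: 17.2
position: [0.5055, 0.2134, 0.0617]
orientation: [0.06, 0.998, -0.0, -0.0]
ft_force: [-1.0, -0.6, 0.4]
grip_width: -0.0002
grip_force: 0.0
```

carry_out:
  commands:
    - [0,0,0,0,0,1,-1]
    - [0,0,0,0,0,1,-1]
    - [0,0,0,0,0,1,-1]
    - [0,0,0,0,0,0,-1]

```text
time: 17.6
position: [0.5055, 0.2135, 0.0587]
orientation: [0.06, 0.998, -0.0, -0.0]
ft_force: [0.1, 0.3, 0.0]
grip_width: -0.0
grip_force: 0.0
```

carry_out:
  commands:
    - [0,0,0,0,0,0.5,-1]
    - [0,0,0,0,0,0.5,-1]
    - [0,0,0,0,0,0,-1]

```text
time: 17.9
position: [0.5056, 0.2135, 0.0584]
orientation: [0.06, 0.998, 0.0, 0.0]
ft_force: [-4.1, -1.4, 14.7]
grip_width: -0.0
grip_force: 7.0
```

carry_out:
  commands:
    - [0,0,0,0,0,0,-1]
    - [0,0,0,0,0,-3,-1]
    - [0,0,0,0,0,-20,-1]
    - [0,0,0,0,0,-45,-1]
    - [0,0,0,0,0,-45,-1]
    - [0,0,0,0,0,-45,-1]
    - [0,0,0,0,45,-10,-1]
    - [0,0,0,0,45,0,-1]
    - [0,0,0,0,45,0,-1]
    - [0,0,0,0,45,0,-1]
    - [0,0,0,0,45,0,-1]
    - [0,0,0,0,0,0,-1]

```text
time: 19.1
position: [0.5306, 0.443, 0.2246]
orientation: [0.057, 0.998, 0.001, -0.001]
ft_force: [-1.6, 0.0, -1.4]
grip_width: -0.0002
grip_force: 0.0
```

Run:
```python
from h import *
im,p=grab("scene"); cv2.imwrite("pics/s6.png",cv2.resize(im[130:390,220:450],None,fx=2.2,fy=2.2,interpolation=cv2.INTER_CUBIC)); s=manip.read_state();print(s["position"],s["ft_force"])
q=p[150:225,335:430].reshape(-1,3); q=q[(q[:,2]>.053)&(q[:,2]<.075)]; A=np.c_[q[:,:2],np.ones(len(q))]
print(np.linalg.lstsq(A,q[:,2],rcond=None)[0],np.median(q[:,2]),np.round(cv2.boxPoints(cv2.minAreaRect((q[:,:2]*1000).astype(np.float32)))).tolist())
```

```text
[0.5314191  0.4395785  0.22466282] [ 0.78436152 -0.85515709 -0.36934553]
[-0.00471531  0.00166217  0.06028956] 0.058210611836923054 [[460.0, 129.0], [588.0, 116.0], [604.0, 280.0], [477.0, 293.0]]
```

View pics/s6.png

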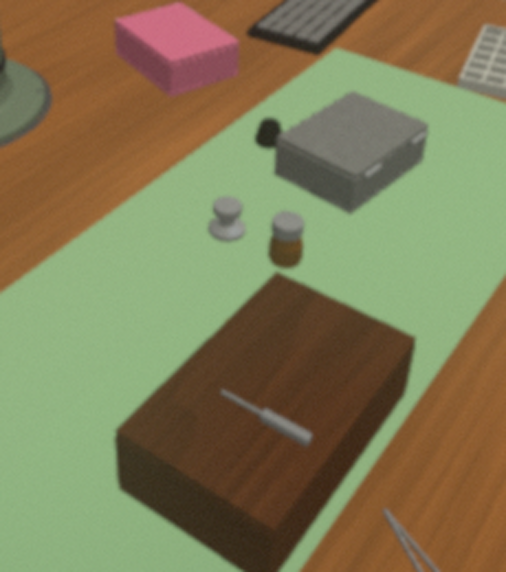

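The lid is flat at 58 mm, both drawers are shut, and the bystanders and box are in place.

```bash
python3 -c "
from station import manip
print(manip.hand_in())"
```

```text
the job is handed in; nothing more can be done
None
```

Job handed in at about 19 s: both drawers are pushed fully home, the grey box's lid is shut without slamming, and the box, jar, holder, loupe and screwdriver look undisturbed in the last picture.

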